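# Close the sprung cover of a bench air-filter unit

### The arm

A 7-joint arm with a two-finger parallel gripper is mounted at the origin on a cart in front of the work surface, level with it; the furniture and walls round the work are solid. World frame = base frame: x ahead of the robot, y to its left, z up, the work surface at z = 0. Lengths are in m, angles in rad, forces in N, time in s.
With the tool pointing down it reaches from about 0.4 to 0.85 m from the base axis. Payload 4.5 kg.
Tool frame: the origin (TCP) lies at the very end of the fingers, on their centre line; the grasp point (between the pads) lies 19 mm behind it (tcp_to_grasp is the z of the grasp point in the tool frame, in m); z points along the fingers, y is the line along which they close (so a half turn about z gives the same grasp; the last joint's range is limited). The gripper opens to 88 mm and grips with 3 to 60 N. Pads are 18 mm wide; open, the fingers measure 123 mm over their backs; the gripper's body (75 mm by 187 mm) begins 45 mm behind the grasp point.
Start: joints at [-1.3, 0.689, -0.195, 1.565, 0.157, 0.902, -0.215], TCP at [0.147, 0.608, 0.239] pointing down, gripper open.
Joint ranges: [-3.01, 3.01], [-0.46, 2.08], [-1.47, 1.51], [0.13, 2.56], [-1, 4.14], [0.04, 2.09], [-2.66, 2.66]. Speed limits (rad/s): [2.57, 2.57, 3.14, 3.14, 3.14, 3.14, 3.14].

### API

Orientations are given as a unit quaternion [x, y, z, w].
In Python, from plant import * gives the robot as it stands. The module is installed in compiled form; this text tells all that it offers.
- The arm moves only by the shell command python3 -m jog 'ROWS' [OPENING] [FORCE]. ROWS is JSON, a list that holds one entry, the list of rows, each a list of 6 numbers: the shift along the tool's x, y, z in m, then the turn, a rotation vector about the tool's x, y, z in rad. In form: [[[dx, dy, dz, ax, ay, az], ...]]. A call has 1 to 12 rows; each row shifts and turns the commanded pose from where the row before left it, along the tool's axes as they then stand; what a row does not reach is not made up. A row lasts 1/8 s, in which the tool goes at most 62.5 mm and 10.7 degrees, less where a joint would pass 70% of its speed; a pose out of reach is approached as far as the arm can. A call with a gripper value outside its range is refused whole. OPENING is the finger opening in m, from 0 to 0.0881, set as the call begins (- or left out, the last holds). The fingers move at their own pace and stop on an object; FORCE is the grip in N (left out, the last holds). Time passes only in rows, so rows that do not move let the fingers close. It gives the time, the measured TCP pose, the force, the opening and the grip force at its end, in the units of the state.
- get_state(): the state, without advancing time (a new reading comes with each control period).
- snapshot(name): name is "side" or "top" or "wrist"; returns a dict with "frame" (400x640x3 uint8, red, green, blue), "mtx" (3x3 intrinsics, pixels), "xyz" and "orientation" of the camera in the world; the wrist camera has in their place "mount" (4x4, takes a point from camera to tool coordinates, whose origin is the TCP and whose axes are the flange's). Camera axes: x right, y down, z forward; pixel columns grow to the right and rows downward; lengths in m; the calibration is good to about 2 mm. A picture is of the moment at which its call begins: read the wrist's pose just before it. There is no depth.
- finish_job(): hands the job in; it is judged then, once.
The state is a dict: "clock": time; "q": joint angles; "qd": joint speeds; "joint_torque": joint torques, N m; "tool_pos": TCP position; "eef_rot": TCP orientation; "contact_force": force on the tool from outside, world axes, zero at the start; "moment": the same for the moment, N m; "opening": opening from 0.0 (shut) to 1.0 (fully open); "finger_force": force on a finger pad.
Only numpy, scipy, OpenCV 4.12 (cv2) and the standard library are available. Lean on these libraries where they do the work, as an engineer would, in place of code of your own. Each camera call takes 0.05 s, during which the arm holds its last target. There are 200 camera calls.

### The job

Close the air-filter unit with its loose green cover: hold the cover at a tilt, hook its grey lip under the white ledge at the far end, push it in against the spring pad, swing it down flat and ease it back so that its blue tab is held under the blue catch. Work by feel and gently: cover and unit must never press on each other with more than 20 N. Leave the cover seated and let go, and do not disturb the dish, the vials and the flask.

Things in the scene. Friction and masses are not known exactly. Their poses are not given: they have to be found in the camera images.
- cover: Loose green cover, 0.2 to 0.33 kg, flat on the table. Plate 120 (x) x 100 (y) x 6 mm; origin mid-underside, z up. Black grip rib on top, centred, 14 (x) x 60 (y) mm, z = 6 to 34: grip it with fingers closing along x. Grey lip at the +x end, 70 wide, z = 0 to 5, out to x = +80. Blue tab at the -x end, 40 wide, z = 0 to 5, out to x = -70 mm.
- cover_lip (a point): middle of the tip of the cover's grey lip, at (80, 0, 2.5) mm in the cover's frame. Pushing on the lip twists the cover in a weak grip: hold the rib with 50 N or more.
- housing: Air-filter unit fixed on the table, 216 x 144 mm, 53 high, open on top. Origin on the table under the middle of the seated cover, +x to the ledge end, z up. This is the pose of the dark base: the white top frame (rails, ledge, pad, catch) sits on it shifted by up to 8 mm either way along x, NOT measured, so find the depth by feel. Points below are for zero shift.
- rails (a point): (0, 0, 41) mm in the housing: top of the two black rubber seat rails under the cover's long sides, x = -66 to +45 mm, springy: both together yield 1 mm per 5 N, at most 3 mm. Beyond +45 a tilted cover's lip can dip, free down to z = 24. Side guide walls 108 mm apart, top z = 46.5. Seated, the cover lies flat, underside at z about 40.5, tab under the catch and against its post.
- ledge (a point): (67, 0, 47.5) mm in the housing: middle of the lower near edge of the white ledge at the far end; it is 5.5 mm thick and covers all from here to x = 101 mm. The cover's plate strikes it when flat and pushed 7.5 mm past its seat. With its lip end down at a tilt of about 22 degrees the cover slides in easily.
- pad_face (a point): (77, 0, 34.5) mm in the housing: face of the free slippery black spring pad under the ledge, 72 mm wide, z = 24 to 45. It yields to +x: 0.9 N at first and 0.9 N more per mm, slightly damped, hard stop after 13.5 mm. About 3 N at the seat; to pass the tab inside the catch, push the cover 6 to 7.5 mm past its seat: 8.6 to 9.9 N, aim at 9.2 N.
- catch (a point): (-64.5, 0, 47.5) mm in the housing: lower inner edge of the blue catch lip at the near end, 50 mm wide, 5 mm thick; it overhangs 6 mm from its post, whose face is at x = -70.5 mm. The tab must pass down on the +x side of this edge, then come back under it.
- petri: bystander: glass dish, 64 mm across, 16 mm high, origin at its underside
- vial_a: bystander: amber vial with white cap, 27 mm across, 65 mm high, origin at its underside
- vial_b: bystander: second amber vial, same size
- flask: bystander: conical glass flask, 64 mm across, 104 mm high, origin at its underside
There are look-alikes about, which are no part of the job. Of the things that look like the cover, take the one that is nearest to the robot's base at the start.

How it is judged:
On the way:
1. the cover's lip is hooked under the ledge while the cover is tilted by more than 7 degrees (x of cover_lip in the frame of housing above 0.0755 m and z of cover_lip in the frame of housing below 0.047 m and angle between the z axis of cover and the z axis of housing, either way round above 0.122 rad), for 0.2 s.
At the end, for the whole second after the job is handed in: The cover lies flat (within about 1 degree) on the rails, its underside 38 to 42 mm above the table, sprung back under the catch (its middle within 10 mm before and 9 mm behind the unit's origin along x and 6 mm along y, as the frame's play allows), at rest and released (z of cover in the frame of housing between 0.038 and 0.042 m and x of cover in the frame of housing between -0.01 and 0.009 m and y of cover in the frame of housing between -0.006 and 0.006 m and angle between cover's own z axis and vertical below 0.02 rad and angle between the x axis of cover and the x axis of housing, either way round below 0.09 rad and linear speed of cover below 0.01 m/s and contact force between the fingers and cover below 0.1 N); the robot touches nothing.
It fails at once if cover and unit press on each other with more than 20 N (contact force between cover and housing above 20 N).
It fails at once if a bystander is moved by more than 15 mm (distance of any of petri, vial_a, vial_b, flask from where it was at the start of the episode above 0.015 m).
It also fails if it takes over 67 s, if anything falls off the work surface, if the arm or the gripper's body presses on something with over 40 N, if the wrist force passes 120 N, or if a joint passes its speed limit or range.

## Working session

There is one attempt and no reset: what is moved stays moved. The work goes in short steps, Python scripts to look and compute and a shell command to move; the robot and the scene stay as the last step left them, time stands still between calls to the robot, and variables do not carry over. Pictures are saved under pics/ and viewed, at most 10 in all, crops included, and the job is handed in when it is done.

```bash
mkdir -p pics
cat > h.py <<'E'
from plant import *
import numpy as np, cv2
from scipy.spatial.transform import Rotation as R
def cam(s,st=None):
    if 'mount' in s:
        T=np.eye(4);T[:3,:3]=R.from_quat(st['eef_rot']).as_matrix();T[:3,3]=st['tool_pos'];T=T@np.array(s['mount'])
        return T[:3,3],T[:3,:3]
    o=np.array(s['orientation'])
    return np.array(s['xyz']),(R.from_quat(o).as_matrix() if o.size==4 else o)
def ray(s,uv,st=None):
    p,M=cam(s,st); d=M@np.linalg.inv(np.array(s['mtx']))@np.array([uv[0],uv[1],1.]); return p,d
def onz(s,uv,z,st=None):
    p,d=ray(s,uv,st); return p+d*(z-p[2])/d[2]
E
python3 - <<'E'
from h import *
import pickle
st=get_state();print(st)
for n in('top','side'):
    s=snapshot(n);pickle.dump(s,open(n+'.pkl','wb'));cv2.imwrite(f'pics/{n}0.png',s['frame'][:,:,::-1]);print(n,s['xyz'],s['orientation'],s['mtx'])
E
```

```text
{'clock': 0.0, 'q': array([-1.30020934,  0.68998757, -0.19455717,  1.56632251,  0.15729122,
        0.90248024, -0.21512564]), 'qd': array([ 1.84720732e-03, -8.31633223e-04,  2.96557311e-04,  9.65620587e-05,
        6.55296172e-04, -2.68125693e-03, -6.67049382e-04]), 'joint_torque': array([-8.88489212e-04, -5.27560115e+01, -1.26707319e+00, -1.53426111e+01,
       -5.25836356e-02,  6.36440222e-03,  1.65795996e-04]), 'tool_pos': array([0.14648914, 0.60695396, 0.23791461]), 'eef_rot': array([ 1.18075344e-01,  9.93004229e-01, -9.00350122e-04, -6.01460579e-05]), 'contact_force': array([ 0.19261048, -0.72675204, -0.25006622]), 'moment': array([-0.04503561,  0.01382303, -0.00716674]), 'finger_force': 0.0, 'opening': 0.9981881500336389}
top [0.41754465 0.07849002 1.12025579] [-0.701904    0.70744975 -0.06449259  0.05182991] [[383.06933524   0.         318.80112717]
 [  0.         383.06933524 196.10714518]
 [  0.           0.           1.        ]]
side [-0.24068602 -0.34198127  0.94645199] [ 0.78056414 -0.48948329  0.20056418 -0.33301614] [[482.43305419   0.         327.00259245]
 [  0.         482.43305419 203.55645279]
 [  0.           0.           1.        ]]
```

View pics/top0.png

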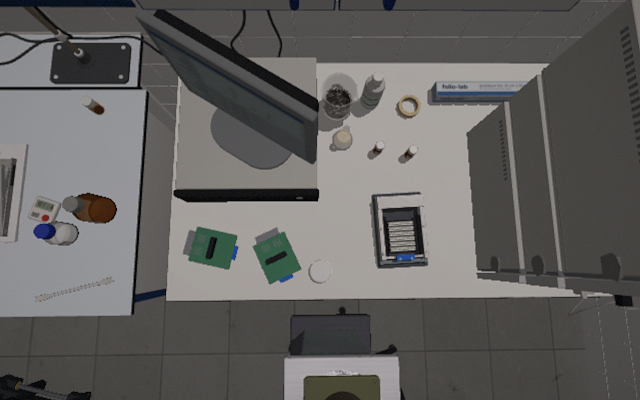

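View pics/side0.png

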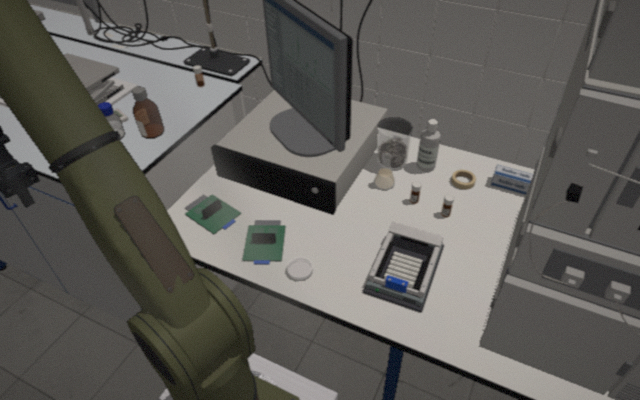

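The top view shows two green covers at (277,257) and (212,247). The unit is at (402,230) with its blue catch at (405,258), and the dish is at (320,271). I'll zoom in and measure.

Run:
```python
from h import *
import pickle
t=pickle.load(open('top.pkl','rb'));s=pickle.load(open('side.pkl','rb'))
for n,c in(('top',t),('side',s)):
    hsv=cv2.cvtColor(c['frame'],cv2.COLOR_RGB2HSV)
    for nm,lo,hi,z in(('green',(60,80,40),(90,255,255),.006),('blue',(100,120,80),(125,255,255),.003)):
        m=cv2.inRange(hsv,lo,hi)
        k,l,stt,ce=cv2.connectedComponentsWithStats(m)
        for i in range(1,k):
            if stt[i,4]>25 and 140<ce[i,0]<500 and 180<ce[i,1]<330:
                cs,_=cv2.findContours((l==i).astype(np.uint8),0,1)
                r=cv2.minAreaRect(cs[0]);b=cv2.boxPoints(r)
                print(n,nm,stt[i,4],ce[i].round(1),onz(c,ce[i],z).round(3),[onz(c,p,z)[:2].round(3).tolist() for p in b])
for n,p in(('dish',(320,271)),('va',(378,148)),('vb',(411,153)),('flask',(342,140))): print(n,onz(t,p,.02).round(3))
a=cv2.resize(t['frame'][180:300,250:450],None,fx=4,fy=4,interpolation=2)
cv2.imwrite('pics/crop1.png',a[:,:,::-1])
```

```text
top green 1147 [214.  247.8] [0.454 0.36  0.006] [[0.421, 0.431], [0.517, 0.414], [0.49, 0.296], [0.394, 0.315]]
top green 1184 [277.1 258.5] [0.422 0.179 0.006] [[0.458, 0.251], [0.499, 0.162], [0.393, 0.111], [0.353, 0.199]]
top blue 50 [234.2 252.3] [0.441 0.303 0.003] [[0.423, 0.311], [0.46, 0.303], [0.458, 0.294], [0.421, 0.302]]
top blue 99 [405.4 256.6] [ 0.424 -0.191  0.003] [[0.432, -0.167], [0.431, -0.217], [0.414, -0.216], [0.415, -0.167]]
top blue 47 [285.9 277.8] [0.368 0.154 0.003] [[0.363, 0.173], [0.38, 0.139], [0.372, 0.134], [0.356, 0.169]]
side green 124 [196.7 217.7] [0.419 0.391 0.006] [[0.42, 0.426], [0.448, 0.426], [0.414, 0.341], [0.387, 0.343]]
side green 112 [279.4 234.3] [0.463 0.156 0.006] [[0.479, 0.191], [0.493, 0.162], [0.429, 0.126], [0.416, 0.154]]
side blue 169 [397.  283.3] [ 0.45  -0.176  0.003] [[0.431, -0.15], [0.463, -0.146], [0.465, -0.199], [0.433, -0.202]]
dish [0.386 0.056 0.02 ]
va [ 0.745 -0.12   0.02 ]
vb [ 0.729 -0.218  0.02 ]
flask [ 0.77  -0.013  0.02 ]
```

View pics/crop1.png

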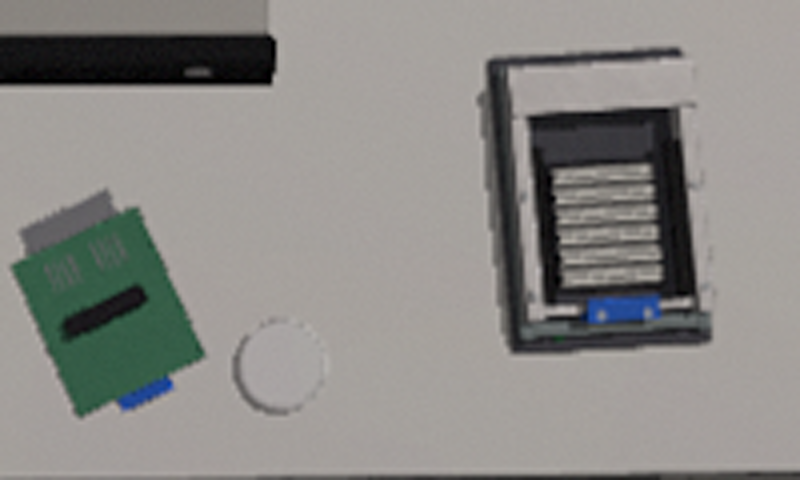

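The crop shows the near cover with its lip up-left at (65,222), its tab at (145,393) and its rib at (103,312). The unit's ledge is at (600,85), its catch at (623,308) and its base corners at about (490,58), (682,50), (711,342) and (513,352). The cover is at about (0.426, 0.181) with a yaw of 26°, so I'll move above it.

```bash
python3 -m jog '[[[-0.031,-0.029,-0.001,0,0,0],[-0.031,-0.029,-0.001,0,0,0],[-0.031,-0.029,-0.001,0,0,0],[-0.031,-0.029,-0.001,0,0,0],[-0.031,-0.029,-0.001,0,0,0],[-0.031,-0.029,-0.001,0,0,0],[-0.031,-0.029,-0.001,0,0,0],[-0.031,-0.029,-0.001,0,0,0],[-0.031,-0.029,-0.001,0,0,0],[-0.031,-0.029,-0.001,0,0,0],[-0.031,-0.029,-0.001,0,0,0],[-0.031,-0.029,-0.001,0,0,0]]]' 0.06 3
python3 -m jog '[[[0,0,0,0,0,0.147],[0,0,0,0,0,0.147],[0,0,0,0,0,0.147],[0,0,0,0,0,0.147],[0,0,0,0,0,0.147],[0,0,0,0,0,0.147],[0,0,0,0,0,0],[0,0,0,0,0,0]]]'
cat >> h.py <<'E'
def wr(name):
    import pickle
    st=get_state(); s=snapshot('wrist'); pickle.dump((s,st),open(name+'.pkl','wb')); cv2.imwrite(f'pics/{name}.png',s['frame'][:,:,::-1]); return s,st
E
python3 -c "
from h import *
s,st=wr('w1');print(st['q'],s['mount'],s['mtx'])"
```

```text
clock: 1.6
tool_pos: [0.4271, 0.1807, 0.2506]
eef_rot: [0.118, 0.993, -0.0, -0.0]
contact_force: [0.8, 1.1, 0.8]
opening: 0.681
finger_force: 0.0
clock: 2.6
tool_pos: [0.4264, 0.182, 0.2506]
eef_rot: [0.53, 0.848, -0.0, -0.0]
contact_force: [-0.9, -1.0, -0.6]
opening: 0.685
finger_force: 0.0
[-0.5062603   0.4642298   0.00502546  2.02543148 -0.00382377  0.6522635
 -0.04404893] [[-1.11358797e-04 -9.46207240e-01 -3.23561196e-01  8.51114105e-02]
 [ 9.99999773e-01 -3.20279965e-04  5.92445732e-04 -3.16450573e-04]
 [-6.64206609e-04 -3.23561056e-01  9.46207061e-01 -1.45959392e-01]
 [ 0.00000000e+00  0.00000000e+00  0.00000000e+00  1.00000000e+00]] [[357.67135605   0.         320.90216354]
 [  0.         357.67135605 202.18273952]
 [  0.           0.           1.        ]]
```

View pics/w1.png

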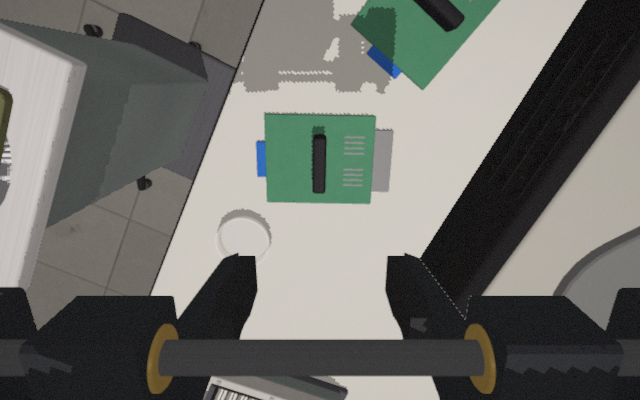

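The cover lies between (263,113) and (376,203), with its rib at (319,164), lip at right and tab at left. The dish at (244,238) is clear of it. Next I'll triangulate the rib and the plate with the top view.

```bash
cat > m1.py <<'E'
from h import *
import pickle
t=pickle.load(open('top.pkl','rb'));w,st=pickle.load(open('w1.pkl','rb'))
def blobs(c,box,st=None):
    x0,y0,x1,y1=box;f=c['frame'][y0:y1,x0:x1];hsv=cv2.cvtColor(f,cv2.COLOR_RGB2HSV);o={}
    for nm,m in(('green',cv2.inRange(hsv,(60,80,40),(90,255,255))),('dark',(f.max(2)<45).astype(np.uint8)*255)):
        k,l,s,ce=cv2.connectedComponentsWithStats(m);i=1+s[1:,4].argmax()
        cs,_=cv2.findContours((l==i).astype(np.uint8),0,1)
        o[nm]=cv2.boxPoints(cv2.minAreaRect(max(cs,key=cv2.contourArea)))+[x0,y0]
    return o
def tri(a,b):
    (p,d),(q,e)=a,b;d=d/np.linalg.norm(d);e=e/np.linalg.norm(e)
    x=np.linalg.lstsq(np.c_[d,-e],q-p,rcond=None)[0];A=p+d*x[0];B=q+e*x[1];return (A+B)/2,np.linalg.norm(A-B)
bt=blobs(t,(252,231,302,278));bw=blobs(w,(250,100,385,210),st)
for k in bt:
    ct,cw=bt[k].mean(0),bw[k].mean(0);print(k,ct,cw,tri(ray(t,ct),ray(w,cw,st)))
P=[onz(w,p,.006,st) for p in bw['green']];print(np.round(P,4))
for i in range(4): d=P[i]-P[i-1];print(np.linalg.norm(d),np.degrees(np.arctan2(d[1],d[0])))
P=[onz(w,p,.034,st) for p in bw['dark']];print(np.round(P,4),np.mean(P,0))
print(np.degrees(R.from_quat(st['eef_rot']).as_matrix()[:,1]))
E
python3 m1.py
```

```text
green [276.44796395 257.44570112] [318.8814106  158.14073873] (array([ 0.42462471,  0.18164414, -0.00615978]), np.float64(0.0013107526111482749))
dark [275.5        257.49999952] [319. 163.] (array([0.42452675, 0.18195013, 0.02030759]), np.float64(0.0008750044913486554))
[[0.3874 0.1108 0.006 ]
 [0.3503 0.202  0.006 ]
 [0.4558 0.2513 0.006 ]
 [0.5017 0.164  0.006 ]]
0.12611655897919627 -155.04272464150625
0.09844325328550531 112.10442834926185
0.11638820153335439 25.045539548364623
0.09861883826317529 -62.23611175008725
[[0.4044 0.2087 0.034 ]
 [0.4152 0.214  0.034 ]
 [0.4423 0.1592 0.034 ]
 [0.4308 0.1536 0.034 ]] [0.4231787  0.18388252 0.034     ]
[ 5.14746625e+01  2.51627726e+01 -1.87084762e-02]
```

```bash
python3 -m jog '[[[0,-0.002,0.04,0,0,0],[0,0,0.04,0,0,0],[0,0,0.04,0,0,0],[0,0,0.04,0,0,0],[0,0,0.03,0,0,0],[0,0,0.02,0,0,0],[0,0,0.02,0,0,0],[0,0,0.0115,0,0,0],[0,0,0,0,0,0]]]' 
python3 -m jog '[[[0,0,0,0,0,0],[0,0,0,0,0,0],[0,0,0,0,0,0],[0,0,0,0,0,0],[0,0,0,0,0,0],[0,0,0,0,0,0],[0,0,0,0,0,0],[0,0,0,0,0,0]]]' 0 58
```

```text
clock: 3.78
tool_pos: [0.4282, 0.1827, 0.0112]
eef_rot: [0.53, 0.848, -0.003, -0.002]
contact_force: [-0.0, 0.2, 1.5]
opening: 0.679
finger_force: 0.0
clock: 4.78
tool_pos: [0.4273, 0.1821, 0.012]
eef_rot: [0.531, 0.848, -0.003, -0.002]
contact_force: [-3.6, -1.0, 3.9]
opening: 0.153
finger_force: 58.0
```

The grip is good: 13.5 mm opening at 58 N. I'll lift the cover and move past the unit for a look with the wrist camera.

```bash
python3 -m jog '[[[0,0,-0.01,0,0,0],[0,0,-0.03,0,0,0],[0,0,-0.04,0,0,0],[0,0,-0.04,0,0,0],[0,0,-0.04,0,0,0],[0,0,-0.04,0,0,0],[0,0,-0.04,0,0,0],[-0.036,-0.018,0,0,0,0],[-0.036,-0.018,0,0,0,0],[-0.036,-0.018,0,0,0,0],[-0.036,-0.018,0,0,0,0],[-0.036,-0.018,0,0,0,0]]]'
python3 -m jog '[[[-0.037,-0.0065,0,0,0,0],[-0.037,-0.0065,0,0,0,0],[-0.037,-0.0065,0,0,0,0],[-0.037,-0.0065,0,0,0,0],[-0.037,-0.0065,0,0,0,0],[-0.037,-0.0065,0,0,0,0],[-0.037,-0.0065,0,0,0,0],[0,0,0,0,0,0.122],[0,0,0,0,0,0.122],[0,0,0,0,0,0.122],[0,0,0,0,0,0],[0,0,0,0,0,0]]]'
python3 -c "
from h import *
s,st=wr('w2');print(st['tool_pos'],st['contact_force'],st['moment'],st['finger_force'],st['opening'])"
```

```text
clock: 6.28
tool_pos: [0.4273, -0.0194, 0.2529]
eef_rot: [0.531, 0.848, -0.002, -0.001]
contact_force: [0.7, 0.9, -2.2]
opening: 0.154
finger_force: 57.9
clock: 7.78
tool_pos: [0.4993, -0.2709, 0.2527]
eef_rot: [0.675, 0.738, -0.003, -0.001]
contact_force: [0.4, 0.9, -3.0]
opening: 0.154
finger_force: 57.9
[ 0.49932444 -0.27088246  0.2527036 ] [ 0.40284706  0.94208893 -3.04672792] [-0.06666122  0.0678359   0.05181463] 57.94852964580059 0.15398796078078408
```

View pics/w2.png

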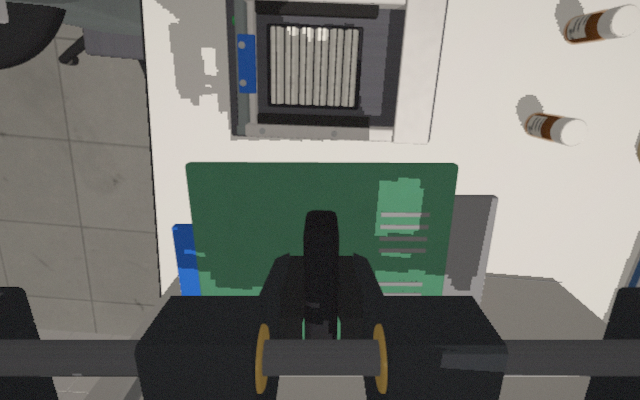

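In this view the unit's catch is at (247,64), the ledge's near edge is at column ~398, and the frame's -y edge is near row 140. The held cover sits level in the grip. I'll measure these lines.

```bash
cat > m2.py <<'E'
from h import *
from m1 import tri
import pickle
t=pickle.load(open('top.pkl','rb'));w,st=pickle.load(open('w2.pkl','rb'))
def blue(c,box):
    x0,y0,x1,y1=box;m=cv2.inRange(cv2.cvtColor(c['frame'],cv2.COLOR_RGB2HSV)[y0:y1,x0:x1],(100,120,60),(125,255,255))
    cs,_=cv2.findContours(m,0,1);r=cv2.minAreaRect(max(cs,key=cv2.contourArea));return cv2.boxPoints(r)+[x0,y0]
bt,bw=blue(t,(390,240,420,270)),blue(w,(225,20,275,110))
print(bt,bw,tri(ray(t,bt.mean(0)),ray(w,bw.mean(0),st)))
P=np.array([onz(w,p,.0525,st) for p in bw]);print('catch corners',P.round(4),P.mean(0));print('top',onz(t,bt.mean(0),.0525))
g=cv2.cvtColor(w['frame'],cv2.COLOR_RGB2GRAY).astype(int)
print('row60',g[60,380:450].tolist()); print('row60b',g[60,220:275].tolist());print('col330',g[100:160,330].tolist())
def edge(rows,c0,c1):
    o=[]
    for r in rows:
        d=np.abs(np.diff(g[r,c0:c1]));o.append((c0+d.argmax()+.5,r))
    return np.array(o)
def edgec(cols,r0,r1):
    return np.array([(c,r0+np.abs(np.diff(g[r0:r1,c])).argmax()+.5) for c in cols])
for nm,E,z in(('ledge near',edge(range(15,110,5),385,412),.0475),('ledge far',edge(range(15,130,5),425,455),.053),('-y edge',edgec(range(262,390,8),128,150),.0475)):
    Q=np.array([onz(w,p,z,st) for p in E]);vx,vy,x,y=cv2.fitLine(Q[:,:2].astype(np.float32),cv2.DIST_HUBER,0,.01,.01).ravel()
    print(nm,E[:3].tolist(),E[-1],np.degrees(np.arctan2(vy,vx)),Q[0].round(4),Q[-1].round(4))
E
python3 m2.py | tail -n +16
```

```text
[[394.65293694 254.48823738]
 [413.99999619 252.99999809]
 [414.47646713 259.19411659]
 [395.12940788 260.68235588]] [[236.81643295  34.04383659]
 [254.12602234  33.40273857]
 [256.29452133  91.95205688]
 [238.98493195  92.59315491]] (array([ 0.42266122, -0.1777616 ,  0.05153605]), np.float64(0.0015492743128053934))
catch corners [[ 0.4132 -0.1552  0.0525]
 [ 0.4284 -0.1533  0.0525]
 [ 0.4317 -0.2025  0.0525]
 [ 0.4158 -0.2045  0.0525]] [ 0.42226725 -0.17886976  0.0525    ]
top [ 0.42325584 -0.1770276   0.0525    ]
row60 [91, 93, 90, 94, 91, 71, 54, 57, 58, 60, 60, 53, 55, 57, 54, 59, 55, 55, 55, 55, 94, 157, 194, 207, 209, 209, 209, 210, 208, 208, 206, 208, 207, 208, 208, 208, 209, 207, 207, 208, 207, 210, 208, 209, 208, 208, 209, 208, 209, 208, 208, 206, 208, 208, 208, 207, 205, 204, 172, 113, 166, 206, 212, 211, 213, 213, 213, 212, 212, 211]
row60b [145, 148, 147, 148, 148, 145, 147, 137, 94, 54, 57, 58, 57, 56, 58, 62, 81, 82, 69, 62, 64, 65, 66, 61, 64, 61, 64, 67, 67, 68, 65, 67, 65, 67, 61, 81, 89, 68, 58, 56, 56, 57, 55, 58, 59, 54, 52, 27, 27, 33, 74, 127, 151, 153, 155]
col330 [148, 149, 153, 153, 149, 132, 44, 22, 30, 50, 54, 54, 56, 57, 51, 35, 22, 30, 35, 32, 29, 31, 26, 30, 26, 27, 78, 131, 138, 139, 138, 139, 138, 136, 135, 138, 137, 133, 129, 149, 197, 215, 216, 214, 215, 215, 215, 215, 216, 215, 215, 216, 216, 216, 214, 216, 216, 216, 216, 215]
ledge near [[405.5, 15.0], [404.5, 20.0], [403.5, 25.0]] [395.5 105. ] -87.28663 [ 0.5596 -0.1265  0.0475] [ 0.5628 -0.2029  0.0475]
ledge far [[444.5, 15.0], [443.5, 20.0], [444.5, 25.0]] [429.5 125. ] -86.36219 [ 0.5921 -0.1245  0.053 ] [ 0.5967 -0.218   0.053 ]
-y edge [[262.0, 139.5], [270.0, 140.5], [278.0, 140.5]] [382.  129.5] 5.1421638 [ 0.4378 -0.2469  0.0475] [ 0.5534 -0.2268  0.0475]
```

```bash
cat > nav.py <<'E'
from h import *
import sys
F=np.array([.4944,-.1740,0.]);YAW=np.radians(3.6);C=np.array([.001,.001,.0125])
HW=R.from_euler('z',YAW)
def cur():
    st=get_state();Rt=R.from_quat(st['eef_rot']);M=Rt.as_matrix()
    p=HW.inv().apply(st['tool_pos']+Rt.apply(C)-F)*1e3
    Hc=HW.inv()*Rt*R.from_matrix(np.array([[0,1,0],[1,0,0],[0,0,-1.]]).T)  # cover axes: x=tool y,y=tool x,z=-tool z
    lip=p+Hc.apply([80,0,2.5])
    print('t %.2f'%st['clock'],'cover XYZ',p.round(1),'tilt/roll/yaw',np.degrees([np.arcsin(-Hc.as_matrix()[2,0]),np.arcsin(Hc.as_matrix()[2,1]),np.arctan2(Hc.as_matrix()[1,0],Hc.as_matrix()[0,0])]).round(2),'lip',lip.round(1),'F',HW.inv().apply(st['contact_force']).round(2),'M',HW.inv().apply(st['moment']).round(2),'op',round(st['opening'],3))
    return st,Rt
def to(X,Y,Z,th):
    st,Rt=cur()
    Hc=R.from_euler('y',np.radians(th));T=HW*Hc*R.from_matrix(np.array([[0,1,0],[1,0,0],[0,0,-1.]]))
    p=F+HW.apply(np.array([X,Y,Z])/1e3)-T.apply(C)
    print('d tool',Rt.inv().apply(p-st['tool_pos']).round(4),'rot',(Rt.inv()*T).as_rotvec().round(4), 'TCP',p.round(4))
if __name__=='__main__':
    to(*map(float,sys.argv[1:])) if len(sys.argv)>4 else cur()
E
python3 nav.py -20 0 110 22
python3 - <<'E'
from h import *
import pickle
w,st=pickle.load(open('w2.pkl','rb'))
for p in((258,139.5),(425,142.5)):print(onz(w,p,.0465,st))
E
```

```text
t 7.83 cover XYZ [ -0.3 -96.1 240.2] tilt/roll/yaw [ 0.34 -0.11  1.43] lip [ 79.7 -94.1 242.2] F [-0.27 -0.15 -2.23] M [-0.07  0.12 -0.03] op 0.156
d tool [ 0.0967 -0.0119  0.1306] rot [0.378  0.0068 0.0242] TCP [ 0.4783 -0.176   0.122 ]
[ 0.43367929 -0.24738143  0.0465    ]
[ 0.59738478 -0.23571684  0.0465    ]
```

```bash
python3 -m jog '[[[0.024,-0.003,0,0,0,0.006],[0.024,-0.003,0,0,0,0.006],[0.024,-0.003,0,0,0,0.006],[0.024,-0.003,0,0,0,0.006],[0,0,0.03,0,0,0],[0,0,0.035,0,0,0],[0,0,0.035,0.095,0.002,0],[0,0,0.03,0.095,0.002,0],[0,0,0,0.095,0.002,0],[0,0,0,0.095,0.002,0],[0,0,0,0,0,0],[0,0,0,0,0,0]]]' >/dev/null; python3 nav.py -10 0 75 22
python3 -c "
from h import *
s=snapshot('side');cv2.imwrite('pics/s1.png',cv2.resize(s['frame'][150:350,300:500],None,fx=3,fy=3)[:,:,::-1])"
```

```text
t 9.32 cover XYZ [-22.4  -0.6 110.8] tilt/roll/yaw [22.05  0.33 -0.  ] lip [52.7 -0.6 83. ] F [-0.36 -0.27 -2.42] M [-0.1  -0.5  -0.03] op 0.154
d tool [0.0005 0.0249 0.0285] rot [-0.0009 -0.0063 -0.0001] TCP [ 0.4882 -0.1754  0.087 ]
```

View pics/s1.png

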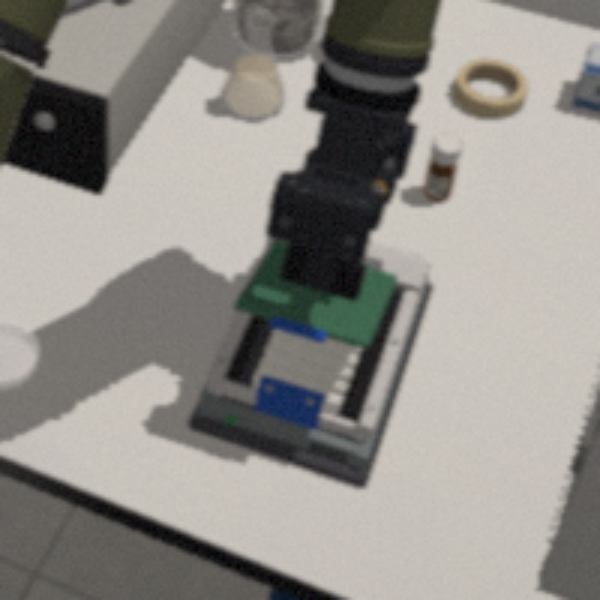

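The side view shows the tilted cover above the unit, lined up with it, its tab and the catch both at the near end and nothing touching. I'll lower it in front of the ledge.

```bash
python3 nav.py -18 0 69 22 | tail -1;  python3 -m jog '[[[0,0.008,0.015,0,0,0],[0,0.007,0.015,0,0,0],[0,0.004,0.008,0,0,0],[0,0,0,0,0,0],[0,0,0,0,0,0]]]' >/dev/null; python3 nav.py -18 0 69 22
```

```text
d tool [0.0006 0.0201 0.0372] rot [-0.0012 -0.0063 -0.0005] TCP [ 0.4802 -0.1759  0.081 ]
t 10.00 cover XYZ [-18.6  -0.3  68.4] tilt/roll/yaw [ 2.211e+01  3.200e-01 -1.000e-02] lip [56.4 -0.3 40.6] F [-0.41 -0.52 -2.75] M [-0.02 -0.5  -0.02] op 0.154
d tool [ 0.0004  0.0003 -0.0008] rot [-0.002  -0.006  -0.0001] TCP [ 0.4802 -0.1759  0.081 ]
```

Now I'll slide along the cover's own axis, slowly near the pad.

```bash
python3 -m jog '[[[0,0.004,0,0,0,0],[0,0.004,0,0,0,0],[0,0.004,0,0,0,0],[0,0.002,0,0,0,0],[0,0.002,0,0,0,0],[0,0,0,0,0,0]]]' >/dev/null; python3 nav.py;  python3 -m jog '[[[0,0.002,0,0,0,0],[0,0.001,0,0,0,0],[0,0,0,0,0,0],[0,0,0,0,0,0]]]' >/dev/null; python3 nav.py
```

```text
t 10.75 cover XYZ [-3.9 -0.2 62.2] tilt/roll/yaw [22.13  0.33  0.  ] lip [71.2 -0.2 34.4] F [ 0.57 -0.48 -2.21] M [-0.05 -0.48 -0.01] op 0.155
t 11.25 cover XYZ [-1.2 -0.2 61.1] tilt/roll/yaw [22.13  0.33 -0.  ] lip [73.8 -0.2 33.3] F [ 0.56  0.28 -2.77] M [-0.03 -0.48 -0.01] op 0.153
```

```bash
python3 -m jog '[[[0,0.002,0,0,0,0],[0,0.001,0,0,0,0],[0,0,0,0,0,0],[0,0,0,0,0,0]]]' >/dev/null; python3 nav.py;  python3 -m jog '[[[0,0.002,0,0,0,0],[0,0,0,0,0,0],[0,0,0,0,0,0]]]' >/dev/null; python3 nav.py
```

```text
t 11.75 cover XYZ [ 1.4 -0.2 60. ] tilt/roll/yaw [22.15  0.33 -0.  ] lip [76.4 -0.2 32.1] F [-1.72  0.67 -3.24] M [-0.04 -0.28 -0.09] op 0.159
t 12.12 cover XYZ [ 3.  -0.2 59.2] tilt/roll/yaw [ 2.218e+01  3.300e-01 -1.000e-02] lip [78.  -0.2 31.3] F [-2.54  0.34 -2.58] M [-0.09  0.01 -0.04] op 0.153
```

Pad contact is felt at X≈2 with about 2.5 N, which agrees with my visual frame estimate. I'll reduce the tilt in steps with the lip held in.

```bash
python3 nav.py 1.5 0.0 56 16.5
```

```text
t 12.12 cover XYZ [ 3.  -0.2 59.2] tilt/roll/yaw [ 2.218e+01  3.300e-01 -1.000e-02] lip [78.  -0.2 31.3] F [-2.54  0.34 -2.58] M [-0.09  0.01 -0.04] op 0.153
d tool [ 0.0002 -0.0014  0.0037] rot [-0.0992 -0.0063 -0.0006] TCP [ 0.4985 -0.1747  0.0683]
```

```bash
python3 -m jog '[[[0,-0.0004,0.001,-0.025,-0.0015,0],[0,-0.0004,0.001,-0.025,-0.0015,0],[0,-0.0004,0.001,-0.025,-0.0015,0],[0,-0.0004,0.001,-0.025,-0.0015,0],[0,0,0,0,0,0],[0,0,0,0,0,0]]]' >/dev/null; python3 nav.py 1 0 51.5 11
```

```text
t 12.88 cover XYZ [ 1.5 -0.2 55.7] tilt/roll/yaw [ 1.646e+01  1.000e-02 -2.000e-02] lip [79.  -0.2 35.5] F [-3.18  0.11 -2.39] M [ 0.    0.34 -0.09] op 0.153
d tool [ 0.0002 -0.0005  0.0044] rot [-0.0953 -0.0003 -0.0004] TCP [ 0.4969 -0.1748  0.064 ]
```

```bash
python3 -m jog '[[[0,-0.0001,0.001,-0.024,0,0],[0,-0.0001,0.001,-0.024,0,0],[0,-0.0001,0.001,-0.024,0,0],[0,-0.0001,0.001,-0.024,0,0],[0,0,0,0,0,0],[0,0,0,0,0,0]]]' >/dev/null; python3 nav.py 6.7 0 50.5 11
```

```text
t 13.62 cover XYZ [ 1.3 -0.2 51.7] tilt/roll/yaw [ 1.098e+01  1.000e-02 -3.000e-02] lip [80.3 -0.3 38.9] F [-4.77  0.97 -1.77] M [-0.04  0.69 -0.11] op 0.155
d tool [0.0002 0.0055 0.0001] rot [ 0.0004 -0.0003 -0.0005] TCP [ 0.5026 -0.1745  0.063 ]
```

```bash
python3 -m jog '[[[0,0.001,0,0,0,0],[0,0.001,0,0,0,0],[0,0.001,0,0,0,0],[0,0.0005,0,0,0,0],[0,0,0,0,0,0],[0,0,0,0,0,0]]]' >/dev/null; python3 nav.py; python3 -m jog '[[[0,0.001,0,0,0,0],[0,0,0,0,0,0],[0,0,0,0,0,0]]]' >/dev/null; python3 nav.py 6.5 0 46 6
```

```text
t 14.38 cover XYZ [ 3.8 -0.2 51. ] tilt/roll/yaw [11.06  0.02 -0.04] lip [82.8 -0.3 38.1] F [-5.32 -0.64 -2.26] M [-0.    1.14 -0.15] op 0.154
t 14.75 cover XYZ [ 4.4 -0.2 50.8] tilt/roll/yaw [11.1   0.02 -0.04] lip [83.4 -0.3 37.8] F [-6.18  0.07 -1.55] M [-0.05  1.27 -0.11] op 0.154
d tool [0.0002 0.0019 0.0044] rot [-0.089  -0.0005 -0.0008] TCP [ 0.5013 -0.1746  0.0585]
```

```bash
python3 -m jog '[[[0,0.001,0,0,0,0],[0,0.001,0,0,0,0],[0,0.001,0,0,0,0],[0,0,0,0,0,0],[0,0,0,0,0,0]]]' >/dev/null; python3 nav.py; python3 -c "
from nav import *
f=[]
for i in range(6): snapshot('top'); s=get_state(); f.append(HW.inv().apply(s['contact_force']))
print(np.mean(f,0),np.std(f,0))"; python3 nav.py
```

```text
t 15.38 cover XYZ [ 6.1 -0.2 50.1] tilt/roll/yaw [11.23  0.04 -0.06] lip [85.1 -0.3 37. ] F [-7.69 -0.39 -1.19] M [-0.08  1.52 -0.15] op 0.153
[-7.78601443 -0.15088473 -1.21843646] [0.44117342 0.40668335 0.50831261]
t 15.68 cover XYZ [ 6.1 -0.2 50.1] tilt/roll/yaw [11.23  0.04 -0.06] lip [85.1 -0.3 37. ] F [-7.83  0.7  -0.94] M [-0.1   1.55 -0.11] op 0.153
```

```bash
python3 -m jog '[[[0,0.001,0,0,0,0],[0,0,0,0,0,0]]]' >/dev/null; python3 nav.py 7 0 46.5 6.5; python3 -m jog '[[[0,0.0004,0.001,-0.021,0,0],[0,0.0004,0.001,-0.021,0,0],[0,0.0004,0.001,-0.021,0,0],[0,0.0004,0.0005,-0.02,0,0],[0,0,0,0,0,0],[0,0,0,0,0,0]]]' >/dev/null;python3 nav.py 7 0 46.5 6.5
```

```text
t 15.93 cover XYZ [ 6.8 -0.2 49.9] tilt/roll/yaw [11.28  0.04 -0.07] lip [85.7 -0.3 36.7] F [-8.24  0.05 -1.18] M [-0.09  1.64 -0.13] op 0.151
d tool [ 0.0002 -0.0001  0.0034] rot [-0.0833 -0.0009 -0.0012] TCP [ 0.5019 -0.1745  0.059 ]
t 16.68 cover XYZ [ 7.4  0.  45.7] tilt/roll/yaw [ 6.67  0.09 -0.08] lip [87.1 -0.1 38.9] F [-9.13 -0.27 -3.38] M [-0.03  2.11 -0.13] op 0.157
d tool [-0.     -0.0005 -0.0008] rot [-0.003  -0.0017 -0.0014] TCP [ 0.5019 -0.1745  0.059 ]
```

Push force is 9.1 N. I'll swing further down, watching the vertical force and the moment.

```bash
python3 nav.py 7.2 0 43.3 3 | tail -1; python3 -m jog '[[[0,0,0.0007,-0.021,0,0],[0,0,0.0007,-0.021,0,0],[0,0,0.0007,-0.021,0,0],[0,0,0,0,0,0],[0,0,0,0,0,0]]]' >/dev/null;python3 nav.py 7.2 0 41 0
```

```text
d tool [-0.     -0.0007  0.0025] rot [-0.0641 -0.0016 -0.0015] TCP [ 0.5013 -0.1746  0.0558]
t 17.30 cover XYZ [ 7.6  0.2 43.4] tilt/roll/yaw [ 3.1   0.11 -0.1 ] lip [87.6  0.  41.6] F [-10.19   0.37  -2.83] M [ 0.02  2.23 -0.2 ] op 0.154
d tool [-0.0001 -0.0009  0.0025] rot [-0.0542 -0.0019 -0.0017] TCP [ 0.5007 -0.1746  0.0535]
```

```bash
python3 -m jog '[[[0,-0.0005,0.0005,-0.014,0,0],[0,-0.0004,0.0006,-0.014,0,0],[0,0,0,0,0,0],[0,0,0,0,0,0]]]' >/dev/null;python3 nav.py 7 0 41 0
```

```text
t 17.80 cover XYZ [ 7.3  0.2 42.3] tilt/roll/yaw [ 1.47  0.1  -0.1 ] lip [87.3  0.  42.8] F [-9.94 -0.37 -3.23] M [ 0.    2.2  -0.12] op 0.155
d tool [-0.0001 -0.0006  0.0014] rot [-0.0256 -0.0019 -0.0018] TCP [ 0.5005 -0.1746  0.0535]
```

```bash
python3 -m jog '[[[0,-0.0003,0.0005,-0.013,0,0],[0,-0.0003,0.0005,-0.013,0,0],[0,0,0.0003,0,0,0],[0,0,0,0,0,0],[0,0,0,0,0,0]]]' >/dev/null;python3 nav.py 7 0 41 0; python3 -c "
from h import *
s,st=wr('w3')
s=snapshot('side');cv2.imwrite('pics/s2.png',cv2.resize(s['frame'][190:320,320:480],None,fx=4.5,fy=4.5)[:,:,::-1])"
```

```text
t 18.43 cover XYZ [ 7.3  0.2 41.1] tilt/roll/yaw [-0.05  0.1  -0.1 ] lip [87.3  0.  43.7] F [-8.78  1.29 -2.43] M [-0.02  2.2  -0.12] op 0.151
d tool [-0.0001 -0.0003  0.0001] rot [ 0.0009 -0.0017 -0.0017] TCP [ 0.5005 -0.1746  0.0535]
```

View pics/s2.png

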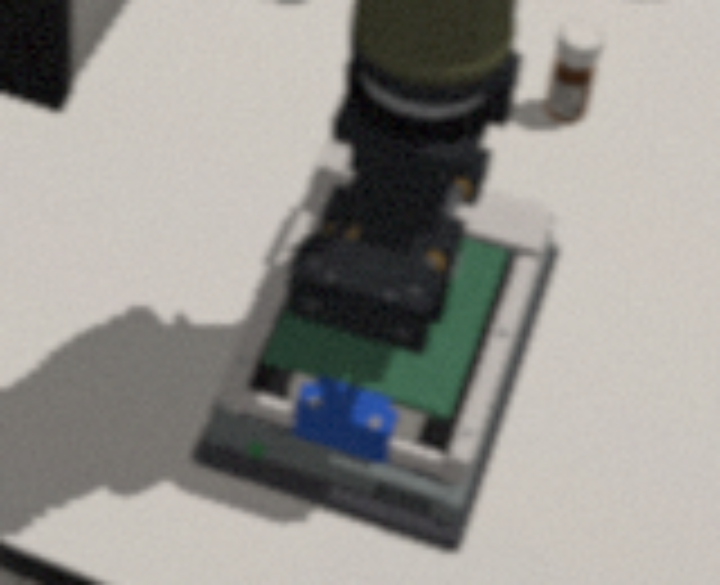

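The side view shows the cover lying in the frame, its tab close behind the catch at about (350,385), with no visible gap at the sides. I'll press down gently to feel for the rails.

```bash
python3 -m jog '[[[0,0,0.001,0,0,0],[0,0,0,0,0,0],[0,0,0,0,0,0]]]' >/dev/null;python3 nav.py;python3 -m jog '[[[0,0,0.001,0,0,0],[0,0,0,0,0,0],[0,0,0,0,0,0]]]' >/dev/null;python3 nav.py
```

```text
t 18.90 cover XYZ [ 7.5  0.1 40.3] tilt/roll/yaw [-0.07  0.09 -0.1 ] lip [87.4 -0.1 42.9] F [-8.74  0.78 -0.98] M [ 0.03  2.15 -0.21] op 0.154
t 19.27 cover XYZ [ 7.5  0.1 39.5] tilt/roll/yaw [-0.08  0.09 -0.1 ] lip [87.5 -0.1 42.1] F [-9.14  1.02  0.66] M [ 0.03  2.32 -0.13] op 0.155
```

```bash
python3 -m jog '[[[0,-0.001,0.0003,0,0,0],[0,-0.001,0,0,0,0],[0,-0.001,0,0,0,0],[0,0,0,0,0,0]]]' >/dev/null;python3 nav.py;python3 -m jog '[[[0,-0.001,0,0,0,0],[0,-0.001,0,0,0,0],[0,0,0,0,0,0],[0,0,0,0,0,0]]]' >/dev/null;python3 nav.py
```

```text
t 19.77 cover XYZ [ 6.4 -0.  39.5] tilt/roll/yaw [-0.29  0.05 -0.07] lip [86.4 -0.1 42.4] F [-6.1   0.69  1.47] M [ 0.04  1.83 -0.13] op 0.152
t 20.27 cover XYZ [ 5.3 -0.1 39.6] tilt/roll/yaw [-0.37  0.04 -0.06] lip [85.2 -0.2 42.6] F [-5.43  1.21  0.66] M [ 0.03  1.61 -0.14] op 0.151
```

```bash
python3 -m jog '[[[0,-0.001,-0.0003,0.003,0,0],[0,-0.001,0,0.003,0,0],[0,0,0,0,0,0],[0,0,0,0,0,0]]]' >/dev/null;python3 nav.py;python3 -m jog '[[[0,-0.001,0,0,0,0],[0,-0.001,0,0,0,0],[0,0,0,0,0,0],[0,0,0,0,0,0]]]' >/dev/null;python3 nav.py
```

```text
t 20.77 cover XYZ [ 3.8 -0.2 39.9] tilt/roll/yaw [-0.1   0.02 -0.05] lip [83.8 -0.3 42.6] F [-5.52  0.53 -0.07] M [ 0.    1.47 -0.16] op 0.154
t 21.27 cover XYZ [ 2.8 -0.3 39.9] tilt/roll/yaw [-0.22 -0.   -0.02] lip [82.7 -0.3 42.7] F [-3.98 -0.04  0.18] M [ 0.02  1.23 -0.07] op 0.152
```

```bash
python3 -m jog '[[[0,-0.001,0,0,0,0],[0,-0.001,0,0,0,0],[0,0,0,0,0,0],[0,0,0,0,0,0]]]' >/dev/null;python3 nav.py;python3 -m jog '[[[0,-0.001,0,0,0,0],[0,-0.001,0,0,0,0],[0,0,0,0,0,0],[0,0,0,0,0,0]]]' >/dev/null;python3 nav.py
```

```text
t 21.77 cover XYZ [ 1.3 -0.3 40. ] tilt/roll/yaw [-0.28 -0.01 -0.02] lip [81.3 -0.4 42.9] F [-1.91  0.49  0.57] M [-0.04  0.8  -0.09] op 0.153
t 22.27 cover XYZ [ 0.4 -0.4 40.2] tilt/roll/yaw [-0.4  -0.03 -0.  ] lip [80.4 -0.4 43.2] F [3.25 0.74 1.04] M [-0.04 -0.17 -0.13] op 0.156
```

Post contact is felt at X≈0.4, the seat position. I'll relax the push and open the fingers.

```bash
python3 -m jog '[[[0,0.001,0,0.003,0,0],[0,0.0005,0,0.003,0,0],[0,0,0,0,0,0]]]' - 10 >/dev/null;python3 nav.py;python3 -m jog '[[[0,0,0,0,0,0],[0,0,0,0,0,0],[0,0,0,0,0,0],[0,0,0,0,0,0]]]' 0.05 10 >/dev/null;python3 nav.py
```

```text
t 22.65 cover XYZ [ 0.3 -0.4 39.8] tilt/roll/yaw [ 0.11 -0.01 -0.02] lip [80.3 -0.4 42.2] F [ 0.84 -0.33 -0.57] M [-0.09 -0.18 -0.11] op 0.161
t 23.15 cover XYZ [ 0.  -0.2 39.8] tilt/roll/yaw [ 0.13  0.01 -0.02] lip [80.  -0.2 42.2] F [-0.26 -0.11 -0.31] M [-0.12  0.12  0.02] op 0.562
```

```bash
python3 -m jog '[[[0,0,-0.01,0,0,0],[0,0,-0.02,0,0,0],[0,0,-0.03,0,0,0],[0,0,-0.03,0,0,0],[0,0,-0.03,0,0,0],[0,0,-0.03,0,0,0],[-0.03,0,0,0,0,0],[-0.02,0,0,0,0,0],[0,0,0,0,0,0],[0,0,0,0,0,0]]]'; python3 -c "
from h import *
s,st=wr('w4')
hs=cv2.cvtColor(s['frame'],cv2.COLOR_RGB2HSV);m=cv2.inRange(hs,(60,80,40),(90,255,255));cs,_=cv2.findContours(m,0,1);b=cv2.boxPoints(cv2.minAreaRect(max(cs,key=cv2.contourArea)))
from nav import F,HW
print([ (HW.inv().apply(onz(s,p,.0465,st)-F)*1e3).round(1)[:2].tolist() for p in b])"
```

```text
clock: 24.4
tool_pos: [0.4968, -0.224, 0.2019]
eef_rot: [0.684, 0.729, -0.001, -0.002]
contact_force: [-0.2, 0.7, -0.1]
opening: 0.567
finger_force: 0.0
[[-68.2, -50.0], [-60.4, 49.9], [58.9, 48.8], [64.8, -51.2]]
```

View pics/w4.png

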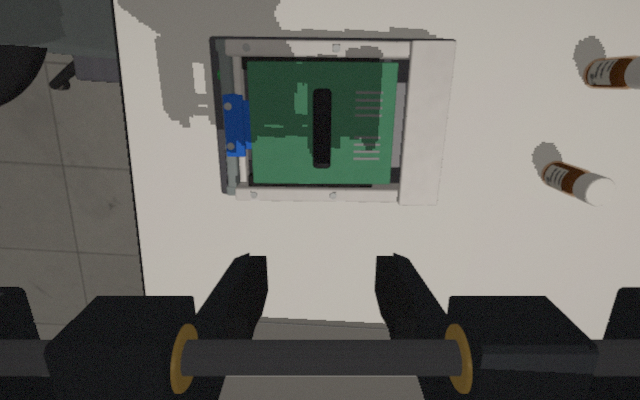

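The cover lies square in the frame between about (248,60) and (395,186). Its lip is under the ledge at (400,125), its tab is under the catch at (235,125), and the gripper is clear. I'm handing it in.

```bash
python3 -c "
from plant import *
print(finish_job())"
```

```text
the job is handed in; nothing more can be done
None
```

I handed the job in after about 24 s. By feel and in the last wrist-camera view, the cover is seated with its lip under the ledge and its tab under the catch, and it is released. The highest sampled push was about 10 N, and no bystanders were touched as far as I could see; no score was returned.

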